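# Pack the courier tray under its hold-down plate

## Task

Pack the grey courier tray: lay the petri dish inside the round rim and the flat cassette pack between its corner stops, then put the metal hold-down plate over both, handle up, lying flat on the ledges between the tray's raised ends. Keep the dish the right way up, and leave the slide box, cups and jar where they stand.

Things in the scene. Friction and masses are not known exactly. Their poses are not given: they have to be found in the camera images.
- tray: Grey plastic tray, 134 (x) x 194 (y) mm, fixed to the bench, turned up to 0.3 rad about z. Origin: centre of its underside. Floor top at z = 4 mm. Low rims 10 mm high along its long sides (x = +-65 mm); raised ends at y = +-79 to 100 mm, up to 39 mm high. The round rim lies at -y, the pack's place at +y.
- dish_seat (a point): Point on the tray floor at the centre of the round rim (tray frame 0, -40, 4 mm); axes as the tray. The rim is 67 mm inside, 74 mm outside and 4 mm higher than the floor.
- pack_seat (a point): Point on the tray floor at the centre of the pack's place (tray frame 0, 42, 4 mm); axes as the tray. The pack lies here with its length along the tray's x. The place is 96 (x) x 30 (y) mm between corner stops 5 mm high, open for 64 mm along the middle of both long sides; the ledge begins 37 mm from its centre.
- plate_seat (a point): Centre between the ledges at ledge height (tray frame 0, 0, 22 mm), axes as the tray: the seated plate's origin lies here, its long y axis along the tray's y (either way). Ledges at y = +-79 to 91 mm. End walls (inner faces y = +-91 mm) and cheeks (inner faces x = +-48 mm, y 74 to 96 mm) are upright to z = 30 mm, then flare outward to 39 mm as a lead-in.
- dish: Closed petri dish with its lid fixed on, 61 mm across, 15 mm high, 17 g, lying flat on the bench. Origin: centre of its underside, z up. Grip it across the diameter.
- pack: Flat white cassette pack, 24 (x) x 90 (y) x 7 mm, 25 g, lying flat on the bench. Origin: centre of its underside; long axis y. Either end may lie either way. Grip it across its 24 mm width at the middle.
- plate: Aluminium hold-down plate, 88 (x) x 174 (y) x 4 mm, about 0.26 kg, lying flat on the bench with its handle up. Origin: centre of its underside; long axis y. It has 4 mm to spare on every side between the tray's end walls and cheeks.
- plate_handle (a point): Centre of the plate's handle bar, 30 mm above the plate's underside: a straight bar along the plate's y, 80 mm long, 14 mm wide (x) and 14 mm high, on two feet 16 mm tall at its ends, each 12 mm long. Grip it across its width.
- slidebox: Dark green slide box, 90 x 105 x 35 mm, a bystander. Origin: centre of its underside.
- cup_a: Specimen cup with orange lid, 62 mm across, 71 mm high, a bystander on the left. Origin: centre of its underside.
- cup_b: Specimen cup with orange lid, 62 mm across, 71 mm high, a bystander on the right. Origin: centre of its underside.
- jar: White screw-cap jar, 47 mm across, 93 mm high, a bystander behind the dish and pack. Origin: centre of its underside.
There are look-alikes about, which are no part of the job. Leave any pink look-alike of the pack alone.

How it is judged:
On the way:
1. the dish lies inside its rim and the pack between its stops, both flat on the tray floor, before the plate goes over them (horizontal distance between dish and dish_seat below 0.007 m and z of dish in the frame of dish_seat between -0.003 and 0.0025 m and angle between each of dish, pack's own z axis and vertical below 0.04 rad and horizontal distance between pack and pack_seat below 0.007 m and z of pack in the frame of pack_seat between -0.003 and 0.0025 m and angle between the y axis of pack and the x axis of tray, either way round below 0.15 rad and horizontal distance between plate and plate_seat above 0.1 m), for 0.2 s.
At the end, for the whole second after the job is handed in: Dish flat on the tray floor inside its rim (within 7 mm; level to 0.04 rad); pack flat between its stops (7 mm, 0.15 rad); plate flat on both ledges above them, handle up (7 mm; level to 0.025, turn 0.08 rad); each within 2.5 mm of its seat height; all released and at rest (horizontal distance between dish and dish_seat below 0.007 m and z of dish in the frame of dish_seat between -0.003 and 0.0025 m and angle between each of dish, pack's own z axis and vertical below 0.04 rad and horizontal distance between pack and pack_seat below 0.007 m and z of pack in the frame of pack_seat between -0.003 and 0.0025 m and angle between the y axis of pack and the x axis of tray, either way round below 0.15 rad and horizontal distance between plate and plate_seat below 0.007 m and z of plate in the frame of plate_seat between -0.003 and 0.0025 m and angle between plate's own z axis and vertical below 0.025 rad and angle between the y axis of plate and the y axis of tray, either way round below 0.08 rad and linear speed of each of dish, pack, plate below 0.02 m/s); the robot touches nothing.
It fails at once if the dish is tipped by more than 40 degrees (angle between dish's own z axis and vertical above 0.7 rad).
It fails at once if the slide box is pushed more than 30 mm or knocked over (distance of slidebox from where it was at the start of the episode above 0.03 m or angle between slidebox's own z axis and vertical above 0.5 rad).
It fails at once if a specimen cup is pushed more than 30 mm or knocked over (distance of cup_a from where it was at the start of the episode above 0.03 m or angle between cup_a's own z axis and vertical above 0.5 rad).
It fails at once if a specimen cup is pushed more than 30 mm or knocked over (distance of cup_b from where it was at the start of the episode above 0.03 m or angle between cup_b's own z axis and vertical above 0.5 rad).
It fails at once if the white jar is pushed more than 30 mm or knocked over (distance of jar from where it was at the start of the episode above 0.03 m or angle between jar's own z axis and vertical above 0.5 rad).
It also fails if it takes over 72 s, if anything falls off the work surface, if the arm or the gripper's body presses on something with over 40 N, if the wrist force passes 120 N, or if a joint passes its speed limit or range.

## Robot

A 6-joint arm with a two-finger parallel gripper is mounted at the origin on a cart in front of the work surface, level with it; the furniture and walls round the work are solid. World frame = base frame: x ahead of the robot, y to its left, z up, the work surface at z = 0. Lengths are in m, angles in rad, forces in N, time in s.
With the tool pointing down it reaches from about 0.375 to 0.975 m from the base axis. Payload 3.8 kg.
Tool frame: the origin (TCP) lies midway between the tips of the shut fingers; the grasp point (between the pads) lies 19 mm behind it; z points along the fingers, y is the line along which they close (so a half turn about z gives the same grasp; the last joint's range is limited). The gripper opens to 85 mm and grips with 20 to 120 N. Pads are 22 mm wide; open, the fingers measure 114 mm over their backs; the gripper's body (76 mm by 85 mm) begins 54 mm behind the grasp point. The pads swing forward as they close: fully open they stand 13 mm farther back than shut.
Start: joints at [1.252, 0.264, 1.604, -0, 1.274, -0.037], TCP at [0.188, 0.648, 0.231] pointing down, gripper open.
Joint ranges: [-2.63, 2.63], [-0.94, 2.18], [0.31, 2.57], [-1.31, 4.45], [0, 2.66], [-2.55, 2.55]. Speed limits (rad/s): [2.57, 2.57, 3.14, 3.14, 3.14, 3.14].

## Interface

Orientations are given as a rotation vector (axis times angle).
In Python, from plant import sensors, vision, ticket gives the robot as it stands.
- The arm moves only by the tool jog_arm, never from a script. Its argument "deltas" is a list of rows, each a list of 6 numbers: the shift along the tool's x, y, z in cm, then the turn, a rotation vector about the tool's x, y, z in degrees. A call has 1 to 8 rows; each row is the pose to reach, as a shift and turn from the pose commanded when the call began, along the tool's axes at that moment; what a row does not reach only later rows make up. A row lasts 1/8 s, in which the tool goes at most 62.5 mm and 10.7 degrees, less where a joint would pass 70% of its speed; a pose out of reach is approached as far as the arm can. A call with a gripper value outside its range is refused whole. "fingers" is the closure, from -1 (fully open) to 1 (shut), set as the call begins (left out, the last holds). The fingers move at their own pace and stop on an object; the grip force is fixed at half the most. Time passes only in rows, so rows that repeat a pose let the fingers close. It gives the time, the measured TCP pose, the force, the opening and the grip force at its end, in the units of the state.
- sensors.get_state(): the state, without advancing time (a new reading comes with each control period).
- vision.capture(name): name is "scene" or "top" or "wrist"; returns the picture (384x512x3 uint8, blue, green, red); there is no depth.
- vision.camera_info(name): a dict with "fovy" (degrees; the focal length in pixels is half the picture's height over the tangent of half this angle, whatever the lens; pixels are square), "cx", "cy" (the principal point, pixels), "origin" and "rotation" of the camera in the world. Camera axes: x right, y down, z forward; pixel columns grow to the right and rows downward; lengths in m; the calibration is good to about 2 mm. A picture is of the moment at which its call begins: read the wrist's pose just before it. camera_info takes no time and is no camera call; for the wrist camera it gives the pose at the moment of the call.
- ticket.finish_job(): hands the job in; it is judged then, once.
The state is a dict: "time": time; "joint_positions": joint angles; "dq": joint speeds; "tau": joint torques, N m; "ee_pos": TCP position; "tcp_rot": TCP orientation; "contact_force": force on the tool from outside, world axes, zero at the start; "ft_torque": the same for the moment, N m; "opening": finger opening in m; "grip_force": force on a finger pad.
Only numpy, scipy, OpenCV 4.12 (cv2) and the standard library are available. Lean on these libraries where they do the work, as an engineer would, in place of code of your own. Each camera call takes 0.05 s, during which the arm holds its last target. There are 200 camera calls.

## Working session

There is one attempt and no reset: what is moved stays moved. The work goes in short steps, Python scripts to look and compute and a tool call to move; the robot and the scene stay as the last step left them, time stands still between calls to the robot, and variables do not carry over. Pictures are saved under pics/ and viewed, at most 10 in all, crops included, and the job is handed in when it is done.

Besides the shell and the picture viewer there is one more tool, called after ">>>" as name(argument=value, ...), one argument or row to a line, values as JSON. jog_arm: Moves the arm, as the interface text tells. Its arguments: {"type":"object","properties":{"deltas":{"type":"array","items":{"type":"array","items":{"type":"number"}}},"fingers":{"type":"number"}},"required":["deltas"]}

```bash
mkdir -p pics; ls; python3 - <<'E'
from plant import sensors, vision
import cv2,json
s=sensors.get_state(); print(s['time'],s['ee_pos'],s['tcp_rot'],s['opening'])
for n in ['scene','top','wrist']:
    i=vision.camera_info(n); print(n,i)
    cv2.imwrite(f'pics/{n}0.png',vision.capture(n))
E
```

```text
pics
0.0 [0.18747334 0.64769759 0.22996681] [-0.44119327 -3.11002229  0.00338123] 0.08537849910068596
scene {'fovy': 55.44692866861351, 'cx': 254.4511588040541, 'cy': 191.48954674698544, 'origin': array([-0.0313955 ,  0.38372703,  0.55726304]), 'rotation': array([-1.21390998,  2.18329582, -1.08331625])}
top {'fovy': 48.509350731194985, 'cx': 250.08962697215603, 'cy': 188.06424083001585, 'origin': array([ 0.40316983, -0.0094807 ,  1.37996486]), 'rotation': array([-2.11506569,  2.1811955 , -0.09696797])}
wrist {'fovy': 62.136941114328074, 'cx': 258.06660682448484, 'cy': 195.3496058626806, 'origin': array([0.1202751 , 0.66752246, 0.37278926]), 'rotation': array([2.32358113, 1.74602164, 0.24534602])}
```

```bash
python3 - <<'E'
import cv2
a=cv2.imread('pics/top0.png'); cv2.imwrite('pics/topx.png',cv2.resize(a,(800,600),interpolation=cv2.INTER_CUBIC))
a=cv2.imread('pics/scene0.png'); cv2.imwrite('pics/scenex.png',cv2.resize(a,(800,600),interpolation=cv2.INTER_CUBIC))
E
```

```text
(no output)
```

View pics/topx.png

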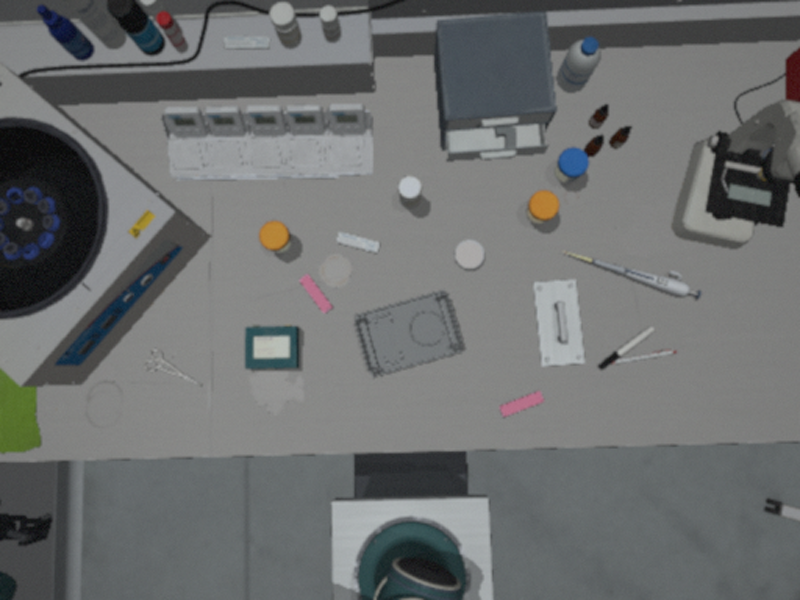

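View pics/scenex.png

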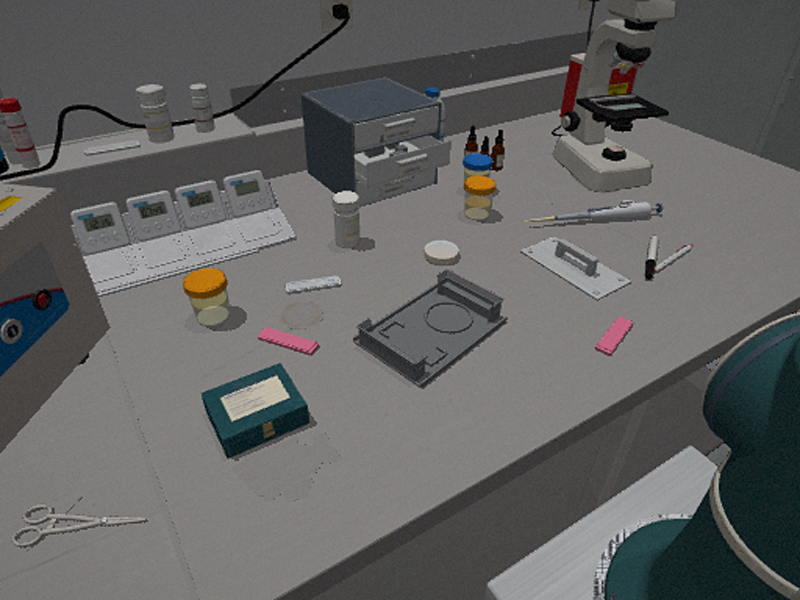

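Top view (800 px scale): the dish is the white disc at (470,255), the pack the white bar at (358,243), the tray is at (410,333), and the plate with handle at (558,322). Possible confusions:
- **Pack:** pink bars at (316,294) and (521,404), and a white slide on the shelf at (247,42).
- **Dish:** ring stains at (335,270) and (105,400), and the white jar cap at (410,187).

By description I choose the white bar and the opaque white disc.

```bash
cat > h.py <<'E'
import numpy as np, cv2
from scipy.spatial.transform import Rotation as R
from plant import sensors, vision
def cam(n):
    i=vision.camera_info(n); f=192/np.tan(np.radians(i['fovy'])/2)
    return f,i['cx'],i['cy'],np.array(i['origin']),R.from_rotvec(i['rotation']).as_matrix()
def ray(c,p):
    f,cx,cy,o,M=c; return M@np.array([(p[0]-cx)/f,(p[1]-cy)/f,1.])
def onz(c,p,z): d=ray(c,p); return c[3]+d*(z-c[3][2])/d[2]
def proj(c,X):
    f,cx,cy,o,M=c; v=M.T@(np.asarray(X)-o); return np.array([f*v[0]/v[2]+cx,f*v[1]/v[2]+cy])
def tri(c1,p1,c2,p2):
    A=[];b=[];
    for c,p in((c1,p1),(c2,p2)):
        d=ray(c,p);d/=np.linalg.norm(d);P=np.eye(3)-np.outer(d,d);A.append(P);b.append(P@c[3])
    X,r,_,_=np.linalg.lstsq(np.vstack(A),np.hstack(b),rcond=None); return X,float(np.sqrt(r.sum()))
def move(pos,yaw=None,tilt0=True):
    "delta (cm, deg) in tool axes from current measured pose to pos, tool down, tool x axis at world angle yaw"
    s=sensors.get_state(); M=R.from_rotvec(s['tcp_rot'])
    d=M.inv().apply(np.array(pos)-s['ee_pos'])*100
    if yaw is None: return d.round(2)
    T=R.from_matrix(np.array([[np.cos(yaw),np.sin(yaw),0],[np.sin(yaw),-np.cos(yaw),0],[0,0,-1]]).astype(float))
    return d.round(2),np.degrees((M.inv()*T).as_rotvec()).round(2)
E
python3 - <<'E'
from h import *
t=cam('top');s=cam('scene');k=.64
for n,a,b in [('dish',(470,254),(441,250)),('pack',(358,243),(313,284)),('plate',(559,323),(575,266)),('tray',(410,333),(431,325)),('jar',(410,187),(346,198)),('cupa',(273,236),(205,283)),('cupb',(543,205),(480,185))]:
    X,r=tri(t,np.array(a)*k,s,np.array(b)*k);print(n,X.round(3),round(r,4),onz(t,np.array(a)*k,0.01).round(3))
st=sensors.get_state();M=R.from_rotvec(st['tcp_rot']).as_matrix();print(M.round(3));w=cam('wrist');print('cam in tool',M.T@(w[3]-st['ee_pos']),M.T@w[4])
E
```

```text
dish [ 0.643 -0.141  0.012] 0.0009 [ 0.643 -0.142  0.01 ]
pack [0.676 0.092 0.005] 0.0012 [0.674 0.091 0.01 ]
plate [ 0.494 -0.32   0.002] 0.0006 [ 0.494 -0.318  0.01 ]
tray [ 0.484 -0.011  0.011] 0.0028 [ 0.483 -0.012  0.01 ]
jar [ 0.768 -0.022  0.09 ] 0.0002 [ 0.79  -0.022  0.01 ]
cupa [0.683 0.257 0.065] 0.001 [0.695 0.269 0.01 ]
cupb [ 0.727 -0.288  0.065] 0.0014 [ 0.742 -0.299  0.01 ]
[[-0.961  0.278 -0.001]
 [ 0.278  0.961 -0.002]
 [ 0.    -0.002 -1.   ]]
cam in tool [ 7.01012385e-02  1.04469566e-05 -1.42719647e-01] [[-2.73571544e-04 -9.60852354e-01 -2.77060787e-01]
 [ 9.99999492e-01 -5.31735522e-04  8.56663716e-04]
 [-9.70450410e-04 -2.77060412e-01  9.60852011e-01]]
```

```bash
python3 - <<'E'
from h import *
print(move((.54,.0,.27),np.pi))
E
```

```text
(array([-51.87, -52.43,  -3.89]), array([ -0.1 ,  -0.02, -16.15]))
```

>>> jog_arm(
  deltas=[
    [-4.5,-4.5,-0.5,0,0,-2],
    [-9,-9,-1,0,0,-4],
    [-13,-13,-1.5,0,0,-6],
    [-17,-17.5,-2,0,0,-8],
    [-21,-22,-2.5,0,0,-10],
    [-25,-26,-3,0,0,-12],
    [-29.5,-30,-3.5,0,0,-14],
    [-34,-34,-4,0,0,-16],
  ],
)

```text
time: 1.15
ee_pos: [0.4202, 0.2255, 0.2714]
tcp_rot: [0.002, 3.141, 0.0]
contact_force: [1.2, 0.7, 0.6]
opening: 0.0852
grip_force: 0.0
```

```bash
python3 - <<'E'
from h import *
print(move((.54,.0,.27),np.pi), sensors.get_state()['ee_pos'])
E
```

```text
(array([-12.  , -22.54,   0.14]), array([ 0.01,  0.03, -0.06])) [0.42024216 0.22548281 0.2714275 ]
```

>>> jog_arm(
  deltas=[
    [-3,-5,0,0,0,0],
    [-6,-10,0,0,0,0],
    [-9,-15,0,0,0,0],
    [-11,-20,0,0,0,0],
    [-12,-22.5,0,0,0,0],
    [-12,-22.5,0,0,0,0],
  ],
)

```text
time: 1.9
ee_pos: [0.5394, 0.0001, 0.2708]
tcp_rot: [-0.009, -3.141, 0.0]
contact_force: [0.1, 0.2, -0.4]
opening: 0.0856
grip_force: 0.0
```

```bash
cat > shot.py <<'E'
import sys,pickle
from h import *
n=sys.argv[1]; c=cam('wrist'); im=vision.capture('wrist'); cv2.imwrite(f'pics/{n}.png',im); pickle.dump(c,open(n+'.pkl','wb'))
print(sensors.get_state()['ee_pos'])
E
python3 shot.py w1
```

```text
[0.53896332 0.00134978 0.27078137]
```

>>> jog_arm(
  deltas=[
    [-5,0,0,0,0,0],
    [-10,0,0,0,0,0],
    [-15,0,0,0,0,0],
    [-20,0,0,0,0,0],
    [-20,0,0,0,0,0],
    [-20,0,0,0,0,0],
  ],
)

```text
time: 2.7
ee_pos: [0.7382, 0.0029, 0.2706]
tcp_rot: [-0.002, -3.14, -0.001]
contact_force: [-0.7, 0.1, 0.3]
opening: 0.0855
grip_force: 0.0
```

```bash
python3 shot.py w2; python3 - <<'E'
import cv2,numpy as np
a=cv2.imread('pics/w1.png');b=cv2.imread('pics/w2.png')
r=lambda x:cv2.resize(x,(800,600),interpolation=cv2.INTER_CUBIC)
cv2.imwrite('pics/w1x.png',r(a));cv2.imwrite('pics/w2x.png',r(b))
E
```

```text
[0.73802687 0.00256329 0.27135561]
```

View pics/w1x.png

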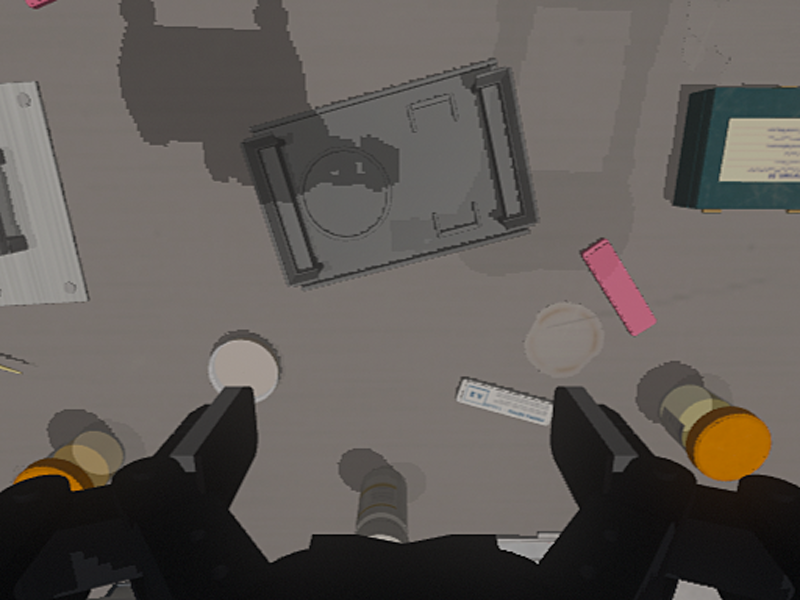

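View pics/w2x.png

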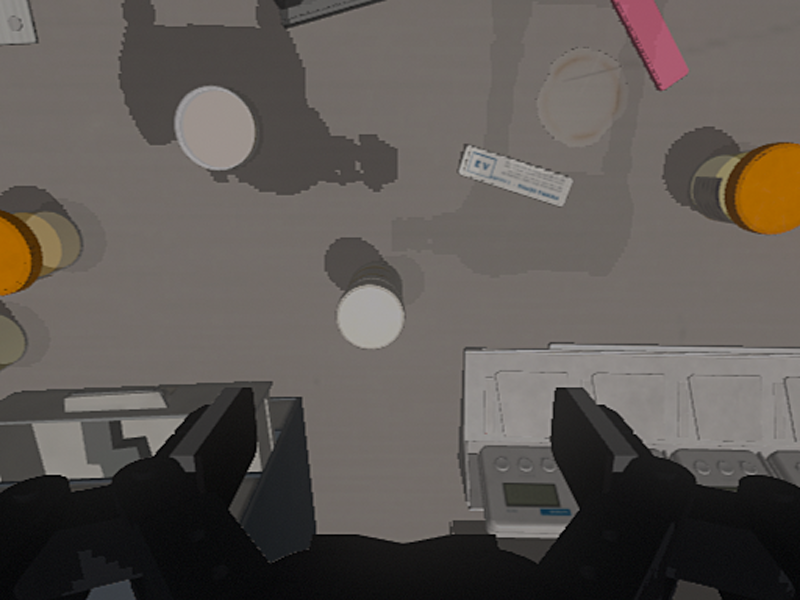

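w1: the tray's round rim is centred at about (347,193), and the stop-bracket corners are at (408,108), (455,95), (478,225) and (437,237). w2: the dish disc is at (216,128), and the white pack's corners are (465,145), (574,180), (565,207) and (458,178). It is printed and white, and the pink bars are elsewhere.

```bash
cat > meas.py <<'E'
from h import *
import pickle
w1=pickle.load(open('w1.pkl','rb'));w2=pickle.load(open('w2.pkl','rb'));t=cam('top');s=cam('scene')
k=lambda p:np.array(p)*.64
im=cv2.imread('pics/w2.png'); g=cv2.cvtColor(im,cv2.COLOR_BGR2GRAY)
def blob(c,th):
    _,b=cv2.threshold(g,th,255,0); n,l,st,ce=cv2.connectedComponentsWithStats(b)
    i=l[int(c[1]),int(c[0])]; m=(l==i).astype(np.uint8); cs,_=cv2.findContours(m,0,2); return max(cs,key=cv2.contourArea)
c=blob(k((200,110)),130); e=cv2.fitEllipse(c); print('dish ell',e)
X=onz(w2,e[0],.015);print('dish',X.round(4)); 
for z in(.015,): P=np.array([onz(w2,p[0]+.0,z)[:2] for p in c]); print('diam',cv2.minEnclosingCircle(P.astype(np.float32)))
pc=[(465,145),(574,180),(565,207),(458,178)]
P=np.array([onz(w2,k(p),.007) for p in pc]);print('pack c',P.mean(0).round(4),'sides',[round(float(np.linalg.norm(P[i]-P[i-1])),4) for i in range(4)])
a=P[1]+P[2]-P[0]-P[3];print('pack yaw(long)',np.arctan2(a[1],a[0]))
print('tri dish',tri(w2,e[0],w1,k((244,371))),'pack end corner',tri(w2,k((465,145)),w1,k((463,378))),tri(w2,k((458,178)),w1,k((457,402))))
C=onz(w1,k((347,193)),.008);B=np.array([onz(w1,k(p),.009) for p in [(408,108),(455,95),(478,225),(437,237)]]);
print('rim',C.round(4),'pk',B.mean(0).round(4),'dist',np.linalg.norm((B.mean(0)-C)[:2]));d=B.mean(0)-C;print('yaw',np.arctan2(-d[0],d[1]))
for p in [((303,287),(530,230)),((252,129),(497,60))]:
    q=[onz(w1,k(x),.01) for x in p];d=q[1]-q[0];print('edge yaw',np.arctan2(-d[0],d[1]),np.linalg.norm(d))
E
python3 meas.py
python3 - <<'E'
import cv2
a=cv2.imread('pics/w1.png')[30:195,145:360];cv2.imwrite('pics/trayc.png',cv2.convertScaleAbs(cv2.resize(a,None,fx=3.6,fy=3.6,interpolation=cv2.INTER_CUBIC),alpha=1.8))
E
```

```text
dish ell ((136.98098754882812, 81.59181213378906), (48.33494186401367, 54.18574523925781), 148.88153076171875)
dish [ 0.6427 -0.1395  0.015 ]
diam ((0.6434712409973145, -0.13950799405574799), 0.029926316812634468)
pack c [0.6801 0.0925 0.007 ] sides [0.0253, 0.0912, 0.0217, 0.0896]
pack yaw(long) 1.2947987851821119
tri dish (array([ 0.64270921, -0.13892435,  0.0145758 ]), 0.000920311970136009) pack end corner (array([0.65521867, 0.05239432, 0.00394388]), 0.0009402666532954143) (array([0.68035848, 0.04794933, 0.00094052]), 0.0009311100903941357)
rim [ 0.4929 -0.0441  0.008 ] pk [0.4745 0.0334 0.009 ] dist 0.07962986517827085
yaw 0.23219748466438497
edge yaw 0.24327262494218146 0.19203594169875374
edge yaw 0.24841103231537767 0.19115377079494483
```

View pics/trayc.png

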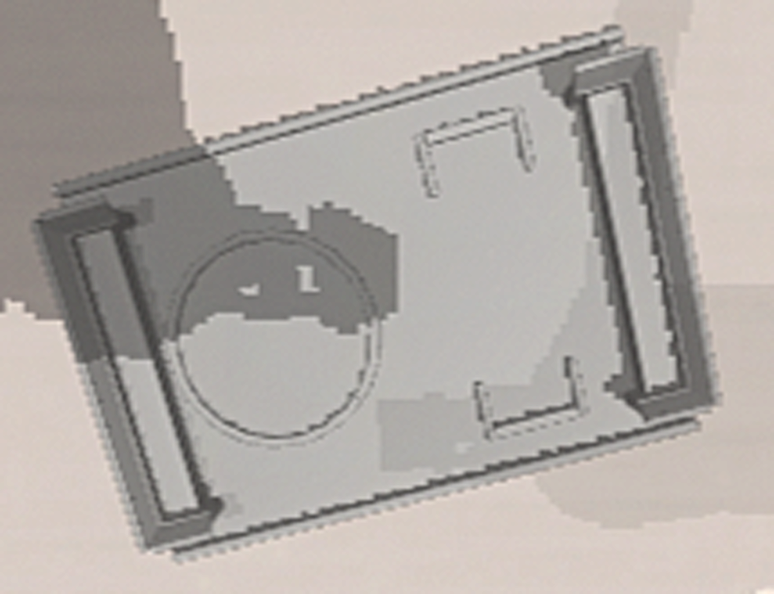

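The crop shows the rim circle centred at (274,337), the bracket's outer corners at (415,135), (523,107), (585,408) and (490,437), and both ledge strips clearly. I'll fit the tray pose to these.

```bash
cat >> meas.py <<'E'
print('--- fit')
from scipy.optimize import least_squares
q=lambda p:np.array(p)/3.6+np.array([145,30])-.36
pts=[((0,-40,8),(274,337)),((0,42,9),(503,272)),
((-48,-91,22),(75,238)),((-48,-79,22),(115,228)),((48,-79,22),(200,508)),((48,-91,22),(162,518)),
((-48,79,22),(585,95)),((-48,91,22),(628,85)),((48,91,22),(682,383)),((48,79,22),(645,393))]
def res(v,each=False):
    M=R.from_euler('z',v[3]).as_matrix(); return np.array([proj(w1,M@(np.array(a)/1000)+v[:3])-q(b) for a,b in pts]).ravel()
f=least_squares(res,[.484,-.01,0,.24],loss='soft_l1');print('tray',f.x.round(4),f.fun.reshape(-1,2).round(1).tolist())
f2=least_squares(lambda v:res([v[0],v[1],0,v[2]]),[.484,-.01,.24],loss='soft_l1');v=f2.x;print('z=0',v.round(4))
M=R.from_euler('z',v[2]).as_matrix()
for n,a in(('dish_seat',(0,-.04,.004)),('pack_seat',(0,.042,.004)),('plate_seat',(0,0,.022))): print(n,(M@a+[v[0],v[1],0]).round(4))
E
python3 meas.py|sed -n '/---/,$p'
```

```text
--- fit
tray [ 0.4836 -0.0074  0.      0.2479] [[-0.3, 0.8], [0.3, 1.6], [0.3, -0.4], [-1.1, -0.3], [-0.1, -0.0], [1.3, -0.4], [0.5, -0.1], [-1.1, -0.2], [-0.2, 0.1], [0.4, -0.2]]
z=0 [ 0.4836 -0.0074  0.2479]
dish_seat [ 0.4934 -0.0462  0.004 ]
pack_seat [0.4733 0.0333 0.004 ]
plate_seat [ 0.4836 -0.0074  0.022 ]
```

```bash
python3 - <<'E'
from h import *
print(move((.643,-.1392,.06),.248+np.pi/2)); print(sensors.get_state()['joint_positions'])
E
```

```text
(array([  9.46, -14.19,  21.14]), array([-3.000e-02, -6.000e-02,  7.571e+01]))
[-3.03634184e-02  3.64960403e-01  1.40072620e+00  1.98366180e-04
  1.37688485e+00 -1.59980355e+00]
```

>>> jog_arm(
  deltas=[
    [3,-4,2,0,0,10],
    [6,-9,5,0,0,20],
    [9.5,-14.2,8,0,0,30],
    [9.5,-14.2,11,0,0,40],
    [9.5,-14.2,14,0,0,50],
    [9.5,-14.2,17,0,0,60],
    [9.5,-14.2,20,0,0,70],
    [9.5,-14.2,21,0,0,75.7],
  ],
)

```text
time: 3.75
ee_pos: [0.641, -0.1393, 0.0601]
tcp_rot: [-1.934, -2.472, 0.002]
contact_force: [-0.8, -0.1, -0.1]
opening: 0.0854
grip_force: 0.0
```

```bash
python3 - <<'E'
from h import *
print(move((.643,-.1392,-.001),.248+np.pi/2))
E
```

```text
(array([-0.04,  0.21,  6.11]), array([-0.14, -0.08, -0.27]))
```

>>> jog_arm(
  deltas=[
    [0,0,3,0,0,0],
    [0,0,5,0,0,0],
    [0,0,6.1,0,0,0],
    [0,0,6.1,0,0,0],
  ],
)

```text
time: 4.25
ee_pos: [0.643, -0.14, -0.0003]
tcp_rot: [-1.93, -2.477, 0.001]
contact_force: [0.0, -0.6, 0.1]
opening: 0.0853
grip_force: 0.0
```

>>> jog_arm(
  deltas=[
    [0,0,0,0,0,0],
    [0,0,0,0,0,0],
    [0,0,0,0,0,0],
    [0,0,0,0,0,0],
    [0,0,0,0,0,0],
    [0,0,0,0,0,0],
  ],
  fingers=0.5,
)

```text
time: 5.0
ee_pos: [0.6456, -0.1408, 0.0024]
tcp_rot: [1.929, 2.476, 0.002]
contact_force: [0.9, -0.2, 6.2]
opening: 0.0584
grip_force: 64.6
```

>>> jog_arm(
  deltas=[
    [0,0,-1,0,0,0],
    [0,0,-3,0,0,0],
    [0,0,-6,0,0,0],
    [0,0,-6,0,0,0],
  ],
)

```text
time: 5.5
ee_pos: [0.6469, -0.1411, 0.0647]
tcp_rot: [1.927, 2.473, 0.005]
contact_force: [0.2, -0.2, -1.1]
opening: 0.0579
grip_force: 64.0
```

```bash
python3 shot.py w3; python3 - <<'E'
from h import *
a=cv2.imread('pics/w3.png'); cv2.imwrite('pics/w3x.png',cv2.convertScaleAbs(cv2.resize(a[120:,100:420],None,fx=2.2,fy=2.2,interpolation=cv2.INTER_CUBIC),alpha=1.7))
print(move((.4934,-.0455,.06),.248+np.pi/2)); print(sensors.get_state()['contact_force'],sensors.get_state()['opening'])
E
```

```text
[ 0.64542708 -0.14076868  0.06276371]
(array([ 12.96, -12.41,   0.2 ]), array([ 0.22,  0.12, -0.06]))
[ 0.39199339  0.19822665 -0.67662663] 0.058271968350868994
```

View pics/w3x.png

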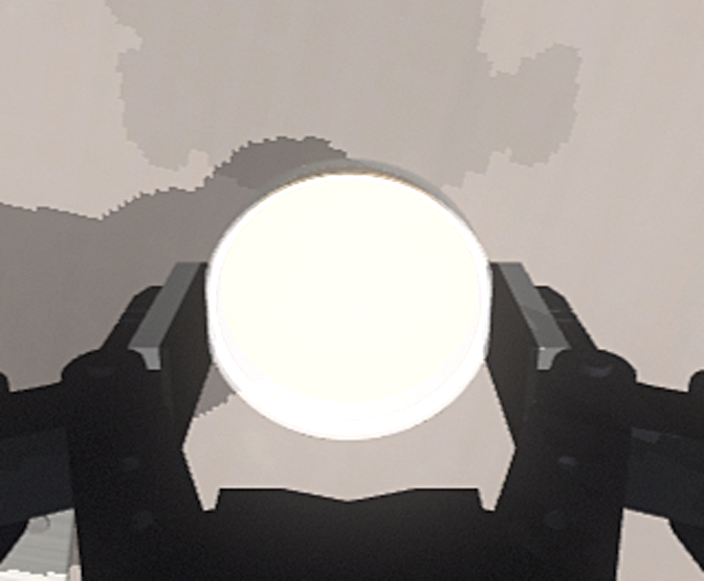

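The dish is held centred between the pads, with its centre at crop pixel (348,300), and it looks level. The pose readings scatter by a few mm, so I'll check that noise.

```bash
python3 - <<'E'
from h import *
T=np.array([.0701,0,-.14272])
for i in range(5):
    s=sensors.get_state(); M=R.from_rotvec(s['tcp_rot']).as_matrix(); c=cam('wrist')
    print(s['ee_pos'].round(4),(c[3]-M@T).round(4),s['joint_positions'].round(4),s['contact_force'].round(1)); vision.capture('wrist')
c=cam('wrist');s=sensors.get_state();M=R.from_rotvec(s['tcp_rot']).as_matrix()
print('dish in tool',M.T@(onz(c,(258.2,256.4),s['ee_pos'][2]+.0126)-s['ee_pos']))
E
```

```text
[ 0.6454 -0.1408  0.0628] [ 0.6455 -0.1407  0.0628] [-0.2524  0.3791  1.7834  0.      0.9748 -0.4995] [ 0.4  0.2 -0.7]
[ 0.6442 -0.1404  0.0611] [ 0.6442 -0.1404  0.0612] [-0.2524  0.3804  1.785  -0.      0.9748 -0.4994] [ 0.5  0.2 -1. ]
[ 0.6433 -0.1402  0.06  ] [ 0.6434 -0.1402  0.06  ] [-0.2525  0.3814  1.786  -0.      0.9748 -0.4994] [0.2 1.1 0.2]
[ 0.6429 -0.1401  0.0593] [ 0.6429 -0.14    0.0593] [-0.2524  0.3821  1.7865 -0.      0.9748 -0.4994] [-0.1 -0.2  0.3]
[ 0.6427 -0.14    0.059 ] [ 0.6427 -0.14    0.059 ] [-0.2524  0.3825  1.7867 -0.      0.9748 -0.4995] [ 0.5 -0.8 -0. ]
dish in tool [ 0.00421526  0.0002466  -0.01259553]
```

```bash
python3 - <<'E'
from h import *
print(move((.4939,-.0477,.07),.248+np.pi/2))
E
```

```text
(array([ 12.59, -12.17,  -1.07]), array([-0.13, -0.07, -0.06]))
```

>>> jog_arm(
  deltas=[
    [2.5,-2.5,-1,0,0,0],
    [6,-6,-1,0,0,0],
    [9.5,-9,-1,0,0,0],
    [12.6,-12.2,-1,0,0,0],
    [12.6,-12.2,-1,0,0,0],
    [12.6,-12.2,-1,0,0,0],
    [12.6,-12.2,-1,0,0,0],
  ],
)

```text
time: 6.68
ee_pos: [0.4962, -0.0486, 0.0706]
tcp_rot: [1.931, 2.477, 0.001]
contact_force: [0.4, -0.5, -0.5]
opening: 0.0583
grip_force: 64.1
```

```bash
python3 - <<'E'
from h import *
print(move((.4939,-.0477,.012),.248+np.pi/2))
E
```

```text
(array([ 0.14, -0.21,  5.86]), array([ 0.07,  0.03, -0.08]))
```

>>> jog_arm(
  deltas=[
    [0,0,3,0,0,0],
    [0,0,5,0,0,0],
    [0,0,5.8,0,0,0],
    [0,0,5.8,0,0,0],
    [0,0,5.8,0,0,0],
  ],
)

```text
time: 7.3
ee_pos: [0.4958, -0.0483, 0.0131]
tcp_rot: [1.93, 2.477, 0.001]
contact_force: [-0.3, -0.1, -0.4]
opening: 0.0581
grip_force: 64.1
```

>>> jog_arm(
  deltas=[
    [0,0,0.15,0,0,0],
    [0,0,0.3,0,0,0],
    [0,0,0.3,0,0,0],
  ],
)

```text
time: 7.68
ee_pos: [0.4947, -0.048, 0.0094]
tcp_rot: [1.931, 2.478, 0.0]
contact_force: [-0.4, -0.4, -0.6]
opening: 0.0583
grip_force: 64.1
```

>>> jog_arm(
  deltas=[
    [0,0,0.15,0,0,0],
    [0,0,0.2,0,0,0],
    [0,0,0.2,0,0,0],
    [0,0,0.2,0,0,0],
  ],
)

```text
time: 8.18
ee_pos: [0.4947, -0.048, 0.0073]
tcp_rot: [-1.931, -2.478, 0.0]
contact_force: [0.1, 0.4, -0.5]
opening: 0.0586
grip_force: 64.1
```

>>> jog_arm(
  deltas=[
    [0,0,0.1,0,0,0],
    [0,0,0.1,0,0,0],
    [0,0,0.1,0,0,0],
  ],
)

```text
time: 8.55
ee_pos: [0.4948, -0.048, 0.0064]
tcp_rot: [1.931, 2.478, 0.0]
contact_force: [0.5, -0.8, 0.6]
opening: 0.0578
grip_force: 64.2
```

Near the floor. One more mm, then release and rise.

>>> jog_arm(
  deltas=[
    [0,0,0.1,0,0,0],
    [0,0,0.1,0,0,0],
    [0,0,0.1,0,0,0],
  ],
)

```text
time: 8.93
ee_pos: [0.4949, -0.048, 0.0063]
tcp_rot: [-1.931, -2.478, -0.0]
contact_force: [-3.8, 0.2, 9.3]
opening: 0.0582
grip_force: 65.0
```

>>> jog_arm(
  deltas=[
    [0,0,0,0,0,0],
    [0,0,0,0,0,0],
    [0,0,-0.3,0,0,0],
    [0,0,-2,0,0,0],
    [0,0,-6,0,0,0],
    [0,0,-10,0,0,0],
    [0,0,-10,0,0,0],
  ],
  fingers=-0.9,
)

```text
time: 9.8
ee_pos: [0.4986, -0.0485, 0.1105]
tcp_rot: [1.926, 2.472, 0.007]
contact_force: [1.2, 0.0, 0.4]
opening: 0.0816
grip_force: 0.0
```

```bash
python3 shot.py w4; python3 - <<'E'
from h import *
a=cv2.imread('pics/w4.png'); cv2.imwrite('pics/w4x.png',cv2.convertScaleAbs(cv2.resize(a,(800,600),interpolation=cv2.INTER_CUBIC),alpha=1.5))
print(move((.680,.0925,.08),1.295)); print(sensors.get_state()['opening'])
E
```

```text
[ 0.49676202 -0.0482886   0.1082481 ]
(array([ 9.18, 21.2 ,  2.91]), array([ 0.32,  0.05, 29.96]))
0.0812516251456357
```

View pics/w4x.png

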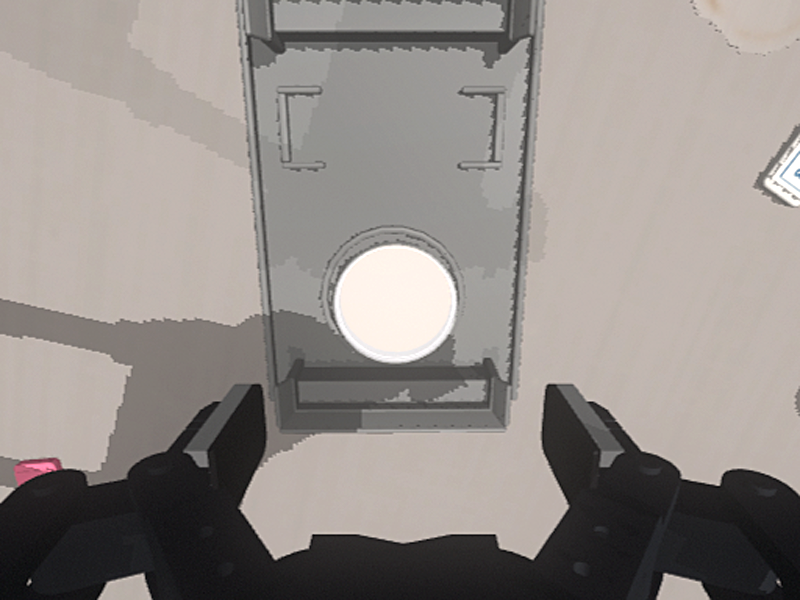

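The dish sits in the rim, centred at (395,303); the brackets are intact at (278–506, 88–168). I'll check the numbers.

```bash
cat > m4.py <<'E'
from h import *
import pickle
w=pickle.load(open('w4.pkl','rb')); g=cv2.cvtColor(cv2.imread('pics/w4.png'),cv2.COLOR_BGR2GRAY)
b=(g>150).astype(np.uint8); n,l=cv2.connectedComponents(b); m=(l==l[194,253]).astype(np.uint8); cs,_=cv2.findContours(m,0,2); c=max(cs,key=cv2.contourArea)
for z in(.0185,.0225):
    P=np.array([onz(w,p[0],z)[:2] for p in c],np.float32); print(z,cv2.minEnclosingCircle(P), P.mean(0))
B=np.array([onz(w,np.array(p)*.64,.009) for p in [(278,88),(506,88),(503,168),(285,168)]]); print('pack seat',B.mean(0).round(4))
tm=np.array([onz(w,np.array(p)*.64,.008) for p in [(322,300),(466,290)]]);print(tm.round(4))
L=np.array([onz(w,np.array(p)*.64,.022) for p in [(298,380),(490,380),(297,407),(487,404)]]); print('ledge',L.round(4).tolist())
v=(.4836,-.0074,.248)
M=R.from_euler('z',v[2]).as_matrix()
print('dish_seat px',proj(w,M@[0,-.04,.019]+[v[0],v[1],0])/.64,'pack',proj(w,M@[0,.042,.009]+[v[0],v[1],0])/.64,[(proj(w,M@[x,y,.022]+[v[0],v[1],0])/.64).round() for x,y in((-.048,-.079),(.048,-.079),(.048,-.091))])
E
python3 m4.py
```

```text
0.0185 ((0.4951036274433136, -0.04667852073907852), 0.02975909598171711) [ 0.49543673 -0.04497216]
0.0225 ((0.4948478639125824, -0.04554654657840729), 0.02925313450396061) [ 0.4951752  -0.04386922]
pack seat [0.4746 0.0327 0.009 ]
[[ 0.459  -0.0562  0.008 ]
 [ 0.5289 -0.0334  0.008 ]]
ledge [[0.4569, -0.0958, 0.022], [0.551, -0.0726, 0.022], [0.4592, -0.1108, 0.022], [0.5534, -0.0858, 0.022]]
dish_seat px [391.94043178 303.28410893] pack [390.85240709 126.69471275] [array([297., 380.]), array([487., 379.]), array([486., 400.])]
```

>>> jog_arm(
  deltas=[
    [2.5,4.5,0,0,0,5],
    [4,9,0,0,0,10],
    [6,13.5,0.5,0,0,15],
    [8,18,1,0,0,20],
    [9.2,21.2,2,0,0,26],
    [9.2,21.2,3,0,0,30],
    [9.2,21.2,3,0,0,30],
    [9.2,21.2,3,0,0,30],
  ],
  fingers=0.06,
)

```text
time: 10.85
ee_pos: [0.6769, 0.0928, 0.0746]
tcp_rot: [-2.505, -1.895, 0.002]
contact_force: [-0.4, -0.1, 0.2]
opening: 0.0403
grip_force: 0.0
```

```bash
python3 shot.py w5; python3 - <<'E'
from h import *
import pickle
c=pickle.load(open('w5.pkl','rb')); g=cv2.cvtColor(cv2.imread('pics/w5.png'),cv2.COLOR_BGR2GRAY)
b=(g>125).astype(np.uint8); n,l,st,ce=cv2.connectedComponentsWithStats(b)
for i in range(1,n):
    if st[i,4]>800:
        cs,_=cv2.findContours((l==i).astype(np.uint8),0,2);r=cv2.minAreaRect(max(cs,key=cv2.contourArea)); print(st[i],r, onz(c,r[0],.007).round(4))
print(move((.680,.0925,.0015),1.295),sensors.get_state()['opening'])
cv2.imwrite('pics/w5x.png',cv2.convertScaleAbs(g,alpha=1.5))
E
```

```text
[0.67726105 0.09269184 0.07518271]
[451   0  16  95 846] ((458.7205505371094, 46.86764907836914), (94.64347839355469, 9.126883506774902), 85.60128784179688) [0.822  0.1591 0.007 ]
[ 462    0   50  203 7532] ((492.8154296875, 99.47692108154297), (202.92092895507812, 47.87201690673828), 85.8150863647461) [0.8395 0.1225 0.007 ]
[  27   62   88  118 2546] ((67.97073364257812, 118.9101791381836), (37.832557678222656, 125.13288116455078), 32.15229415893555) [0.5761 0.1846 0.007 ]
[ 243  145   37   96 2832] ((260.8542785644531, 192.51553344726562), (34.99421691894531, 95.52965545654297), 1.0416266918182373) [0.6821 0.1036 0.007 ]
(array([0.06, 0.27, 7.37]), array([-0.03,  0.02, -0.01])) 0.03972143453151506
```

View pics/w5x.png

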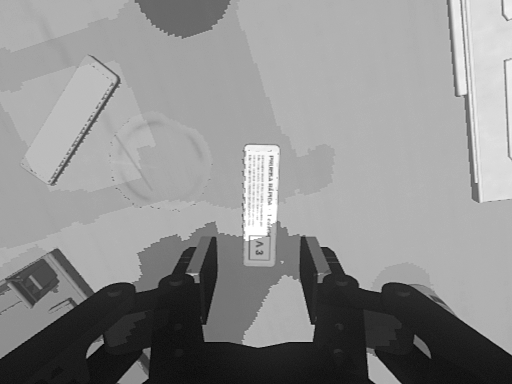

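The pack lies between the fingers and aligned, at columns 244–279 and rows 145–267.

```bash
python3 - <<'E'
from h import *
import pickle
c=pickle.load(open('w5.pkl','rb'))
P=np.array([onz(c,p,.007) for p in [(243.5,144.5),(279,144.5),(279.5,267),(244,267)]]);print(P.mean(0).round(4),[np.linalg.norm(P[i]-P[i-1]).round(4) for i in range(4)])
a=P[0]+P[1]-P[2]-P[3];print(np.arctan2(a[1],a[0]));p=P.mean(0);p[2]=.0015;print(move(p,1.295))
E
```

```text
[0.6792 0.092  0.007 ] [np.float64(0.0894), np.float64(0.0233), np.float64(0.0895), np.float64(0.0261)]
1.301697045175517
(array([-0.02,  0.22,  7.37]), array([-0.03,  0.02, -0.01]))
```

>>> jog_arm(
  deltas=[
    [0,0.1,3,0,0,0],
    [0,0.1,5.5,0,0,0],
    [0,0.1,7,0,0,0],
    [0,0.1,7.4,0,0,0],
    [0,0.1,7.4,0,0,0],
    [0,0.1,7.4,0,0,0],
  ],
)

```text
time: 11.65
ee_pos: [0.6798, 0.0929, 0.0027]
tcp_rot: [2.505, 1.893, 0.003]
contact_force: [0.4, -0.2, 0.0]
opening: 0.0402
grip_force: 0.0
```

>>> jog_arm(
  deltas=[
    [0,0,0,0,0,0],
    [0,0,0,0,0,0],
    [0,0,0,0,0,0],
    [0,0,0,0,0,0],
    [0,0,0,0,0,0],
  ],
  fingers=0.8,
)

```text
time: 12.28
ee_pos: [0.6798, 0.0929, 0.0027]
tcp_rot: [2.506, 1.893, 0.003]
contact_force: [-0.0, 0.2, 5.8]
opening: 0.0213
grip_force: 58.8
```

>>> jog_arm(
  deltas=[
    [0,0,-2,0,0,0],
    [0,0,-5,0,0,0],
    [0,0,-8,0,0,0],
    [0,0,-8,0,0,0],
  ],
)

```text
time: 12.78
ee_pos: [0.6817, 0.0931, 0.0859]
tcp_rot: [2.503, 1.892, 0.01]
contact_force: [-0.2, 1.3, -0.1]
opening: 0.021
grip_force: 58.8
```

```bash
python3 - <<'E'
from h import *
print(move((.474,.033,.08),.248),sensors.get_state()['opening'])
E
```

```text
(array([-11.45, -18.35,   0.43]), array([ 0.28, -0.36, 59.94])) 0.02096093502639384
```

>>> jog_arm(
  deltas=[
    [-1.5,-3,0,0,0,9],
    [-3,-6,0,0,0,18],
    [-4.5,-9,0,0,0,27],
    [-6.5,-12,0,0,0,36],
    [-9,-15,0,0,0,45],
    [-11.4,-18.2,0,0,0,54],
    [-11.4,-18.2,0,0,0,60],
    [-11.4,-18.2,0,0,0,60],
  ],
)

```text
time: 13.78
ee_pos: [0.4716, 0.0326, 0.0807]
tcp_rot: [-3.117, -0.388, 0.001]
contact_force: [0.2, -0.7, -0.1]
opening: 0.0212
grip_force: 58.8
```

>>> jog_arm(
  deltas=[
    [0,0,2,0,0,0],
    [0,0,4,0,0,0],
    [0,0,5,0,0,0],
    [0,0,5.5,0,0,0],
    [0,0,5.5,0,0,0],
    [0,0,5.5,0,0,0],
  ],
)

```text
time: 14.52
ee_pos: [0.4732, 0.0328, 0.0269]
tcp_rot: [3.117, 0.387, 0.002]
contact_force: [0.0, 0.7, -0.3]
opening: 0.0208
grip_force: 58.8
```

```bash
python3 shot.py w6; python3 - <<'E'
from h import *
print(move((.474,.033,.0075),.248),sensors.get_state()['opening'])
a=cv2.imread('pics/w6.png'); cv2.imwrite('pics/w6x.png',cv2.convertScaleAbs(cv2.resize(a,(800,600),interpolation=cv2.INTER_CUBIC),alpha=1.5))
E
```

```text
[0.47323964 0.03283803 0.02695959]
(array([0.08, 0.  , 1.95]), array([ 0.02, -0.08, -0.04])) 0.020999067173200468
```

View pics/w6x.png

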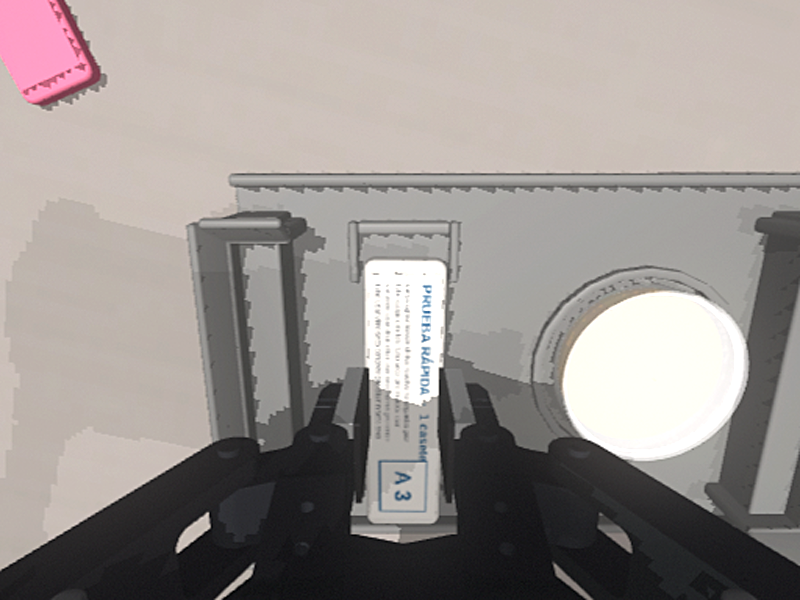

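The pack is gripped squarely over its place: the bracket is centred at column 404 and the pack at 406. I'll check the position along its length.

```bash
python3 - <<'E'
from h import *
import pickle
c=pickle.load(open('w6.pkl','rb'));k=.64;v=(.4842,-.0078,.248);M=R.from_euler('z',.248).as_matrix()
for n,p,z in [('end',(406,260),.031),('end2',(403,522),.031),('brk',(404,228),.009),('brkL',(352,225),.009),('brkR',(459,225),.009)]:
    print(n,(M.T@(onz(c,np.array(p)*k,z)-[v[0],v[1],0])*1000).round(1))
E
```

```text
end [43.1 41.3 31. ]
end2 [-44.7  42.3  31. ]
brk [49.4 41.9  9. ]
brkL [50.3 58.6  9. ]
brkR [50.3 24.2  9. ]
```

>>> jog_arm(
  deltas=[
    [0.1,0,0.8,0,0,0],
    [0.1,0,1.5,0,0,0],
    [0.1,0,1.8,0,0,0],
    [0.1,0,1.9,0,0,0],
    [0.1,0,2,0,0,0],
    [0.1,0,2,0,0,0],
  ],
)

```text
time: 15.32
ee_pos: [0.4731, 0.033, 0.0067]
tcp_rot: [-3.118, -0.387, 0.002]
contact_force: [-3.1, 1.1, 4.3]
opening: 0.021
grip_force: 59.6
```

>>> jog_arm(
  deltas=[
    [0,0,0,0,0,0],
    [0,0,0,0,0,0],
    [0,0,-0.5,0,0,0],
    [0,0,-3,0,0,0],
    [0,0,-8,0,0,0],
    [0,0,-14,0,0,0],
    [0,0,-14,0,0,0],
  ],
  fingers=0.1,
)

```text
time: 16.2
ee_pos: [0.4784, 0.0331, 0.1527]
tcp_rot: [3.116, 0.387, 0.02]
contact_force: [0.6, -0.1, 0.1]
opening: 0.0381
grip_force: 0.0
```

```bash
python3 shot.py w7; python3 - <<'E'
from h import *
import pickle
c=pickle.load(open('w7.pkl','rb'));g=cv2.cvtColor(cv2.imread('pics/w7.png'),cv2.COLOR_BGR2GRAY)
v=(.4842,-.0078,.248);M=R.from_euler('z',.248).as_matrix()
for nm,off,z in(('dish',(0,-.04,0),.019),('pack',(0.02,.042,0),.011)):
    q=proj(c,M@[off[0],off[1],z]+[v[0],v[1],0]); print(nm,'exp px',q)
    b=(g>140).astype(np.uint8); n,l=cv2.connectedComponents(b); i=l[int(q[1]),int(q[0])]
    cs,_=cv2.findContours((l==i).astype(np.uint8),0,2); P=np.array([(M.T@(onz(c,p[0],z)-[v[0],v[1],0]))[:2]*1000 for p in max(cs,key=cv2.contourArea)],np.float32)
    print(cv2.minAreaRect(P))
# plate: from top image & w1
t=cam('top'); k=.64
for p in [(533,283),(577,279),(585,361),(541,366)]: print(onz(t,np.array(p)*k,.004).round(4))
print(sensors.get_state()['opening'],sensors.get_state()['ee_pos'])
E
```

```text
[0.47608867 0.0331047  0.14970676]
dish exp px [347.94985519 192.06700418]
((1.2369632720947266, -40.792335510253906), (59.34599685668945, 59.166107177734375), 2.6732280254364014)
pack exp px [256.80060708 168.66731539]
((4.894927978515625, 42.16572570800781), (23.2790584564209, 76.61884307861328), 89.26107788085938)
[ 0.5786 -0.2702  0.004 ]
[ 0.584  -0.3612  0.004 ]
[ 0.4148 -0.367   0.004 ]
[ 0.4073 -0.2773  0.004 ]
0.03840231385147151 [0.47608867 0.0331047  0.14970676]
```

```bash
python3 - <<'E'
from h import *
print(move((.42,-.31,.25),.04))
E
```

```text
(array([-13.76,  31.91, -10.07]), array([ 0.05, -0.41, 11.86]))
```

>>> jog_arm(
  deltas=[
    [-2,4,-2,0,0,2],
    [-4,9,-4,0,0,4],
    [-6,14,-6,0,0,6],
    [-8,19,-8,0,0,8],
    [-10,24,-10,0,0,10],
    [-12,29,-10,0,0,12],
    [-13.5,32,-10,0,0,12],
    [-13.5,32,-10,0,0,12],
  ],
)

```text
time: 17.25
ee_pos: [0.4194, -0.3117, 0.2443]
tcp_rot: [-3.139, -0.053, 0.004]
contact_force: [0.3, 1.3, -1.0]
opening: 0.0384
grip_force: 0.0
```

```bash
python3 shot.py w8; python3 - <<'E'
from h import *
a=cv2.imread('pics/w8.png'); cv2.imwrite('pics/w8x.png',cv2.convertScaleAbs(cv2.resize(a,(800,600),interpolation=cv2.INTER_CUBIC),alpha=1.4))
E
```

```text
[ 0.41974188 -0.31031554  0.24433063]
```

View pics/w8x.png

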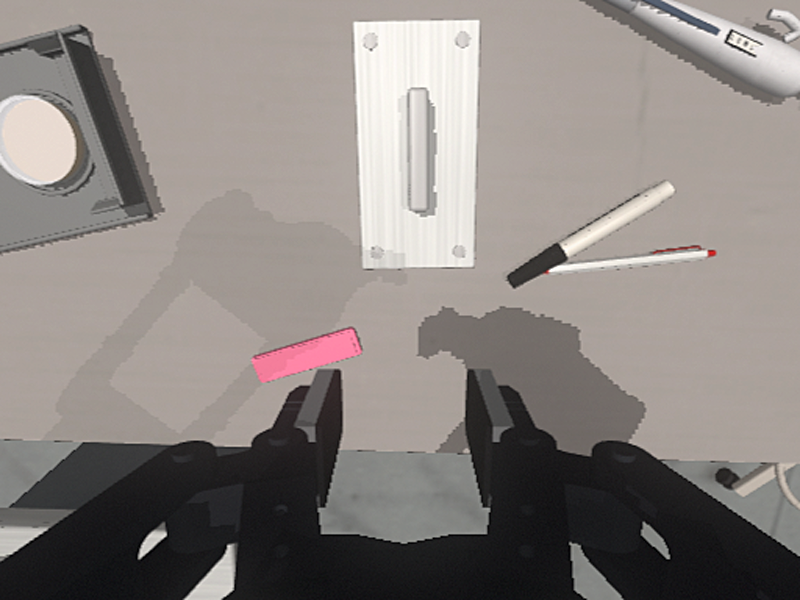

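The plate's corners are at (354,21), (480,20), (474,267) and (361,268). The handle bar is at columns 410–427, rows 88–212.

```bash
cat > m8.py <<'E'
from h import *
import pickle
c=pickle.load(open('w8.pkl','rb'));k=.64
P=np.array([onz(c,np.array(p)*k,.004) for p in [(354,21),(480,20),(474,267),(361,268)]])
print('plate',P.mean(0).round(4),[np.linalg.norm(P[i]-P[i-1]).round(4) for i in range(4)]);a=P[0]+P[1]-P[2]-P[3];print('yaw',np.arctan2(a[1],a[0]))
H=np.array([onz(c,np.array(p)*k,.037) for p in [(418.5,88),(418.5,212)]]);print('handle',H.round(4),H.mean(0).round(4),np.linalg.norm(H[0]-H[1]))
print(move((*H.mean(0)[:2],.10),np.arctan2(a[1],a[0])))
E
python3 m8.py
```

```text
plate [ 0.4966 -0.3186  0.004 ] [np.float64(0.1729), np.float64(0.0865), np.float64(0.1726), np.float64(0.0885)]
yaw 0.04364956177063814
handle [[ 0.5358 -0.317   0.037 ]
 [ 0.4564 -0.3203  0.037 ]] [ 0.4961 -0.3187  0.037 ] 0.07950768353178589
(array([ 7.64,  1.14, 14.41]), array([-0.16,  0.14, -0.48]))
```

>>> jog_arm(
  deltas=[
    [4,1.1,5,0,0,-0.5],
    [7.6,1.1,10,0,0,-0.5],
    [7.6,1.1,14.4,0,0,-0.5],
    [7.6,1.1,14.4,0,0,-0.5],
    [7.6,1.1,14.4,0,0,-0.5],
    [7.6,1.1,14.4,0,0,-0.5],
  ],
)

```text
time: 18.05
ee_pos: [0.4987, -0.3192, 0.1052]
tcp_rot: [3.138, 0.073, 0.006]
contact_force: [-0.0, -0.4, 0.3]
opening: 0.0384
grip_force: 0.0
```

```bash
python3 shot.py w9; python3 - <<'E'
from h import *
import pickle
print(move((.4963,-.3187,.012),.0436)); c=pickle.load(open('w9.pkl','rb')); c8=pickle.load(open('w8.pkl','rb'))
# automatic check: handle far end seen in both views
a=cv2.imread('pics/w9.png'); q=proj(c,(.5358,-.317,.037)); p=proj(c8,(.5358,-.317,.037)); print(q,p)
x,y=q.astype(int); cv2.imwrite('pics/w9x.png',cv2.convertScaleAbs(cv2.resize(a[max(0,y-60):y+160,x-130:x+130],None,fx=2.6,fy=2.6,interpolation=cv2.INTER_CUBIC),alpha=1.3)); print(x-130,max(0,y-60))
E
```

```text
[ 0.49860198 -0.31935096  0.10518938]
(array([-0.26, -0.1 ,  9.32]), array([ 0.17, -0.22,  0.15]))
[257.21908915 156.09549425] [267.84711986  56.36099721]
127 96
```

View pics/w9x.png

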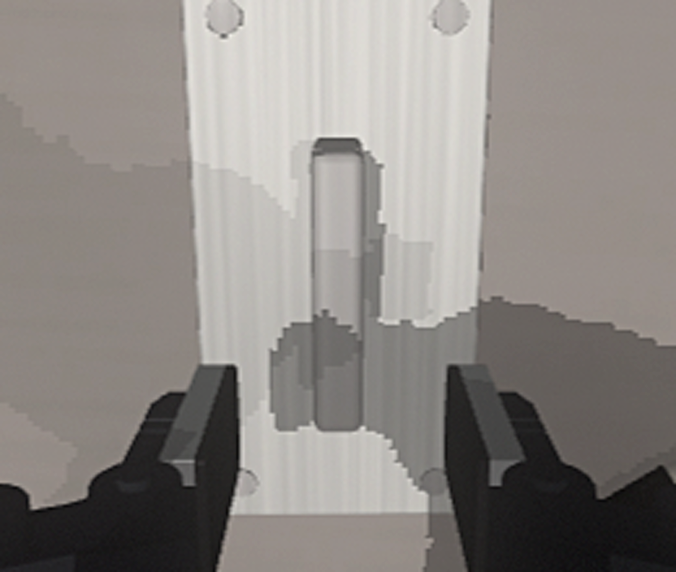

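The handle's top far edge is at crop (337,154), i.e. pixel (256.6,155.2). The first view predicted (257.2,156.1), so height and position agree between the two views.

>>> jog_arm(
  deltas=[
    [0,0,4,0,0,0],
    [0,0,7,0,0,0],
    [0,0,8.5,0,0,0],
    [0,0,8.9,0,0,0],
    [0,0,8.9,0,0,0],
    [0,0,8.9,0,0,0],
    [0,0,8.9,0,0,0],
  ],
)

```text
time: 18.98
ee_pos: [0.4979, -0.3189, 0.0143]
tcp_rot: [3.14, 0.073, 0.002]
contact_force: [-0.8, -0.4, -0.2]
opening: 0.0382
grip_force: 0.0
```

```bash
python3 - <<'E'
from h import *
print(move((.4963,-.3187,.012),.0436))
E
```

```text
(array([-0.16, -0.02,  0.23]), array([ 0.06, -0.08,  0.16]))
```

>>> jog_arm(
  deltas=[
    [-0.15,0,0.1,0,0,0.2],
    [-0.15,0,0.1,0,0,0.2],
    [-0.15,0,0.1,0,0,0.2],
  ],
)

```text
time: 19.35
ee_pos: [0.4956, -0.3184, 0.0122]
tcp_rot: [-3.141, -0.067, 0.0]
contact_force: [-1.1, -0.8, 1.0]
opening: 0.0384
grip_force: 0.0
```

>>> jog_arm(
  deltas=[
    [0,0,0,0,0,0],
    [0,0,0,0,0,0],
    [0,0,0,0,0,0],
    [0,0,0,0,0,0],
    [0,0,0,0,0,0],
  ],
  fingers=1,
)

```text
time: 19.98
ee_pos: [0.4959, -0.3185, 0.0124]
tcp_rot: [3.141, 0.067, 0.0]
contact_force: [-0.2, -0.8, 2.1]
opening: 0.0132
grip_force: 60.0
```

>>> jog_arm(
  deltas=[
    [0,0,-1,0,0,0],
    [0,0,-3,0,0,0],
    [0,0,-6,0,0,0],
    [0,0,-10,0,0,0],
    [0,0,-14,0,0,0],
    [0,0,-14,0,0,0],
    [0,0,-14,0,0,0],
    [0,0,-14,0,0,0],
  ],
)

```text
time: 20.98
ee_pos: [0.4943, -0.3175, 0.1501]
tcp_rot: [-3.139, -0.067, 0.005]
contact_force: [-0.9, 0.8, -3.3]
opening: 0.0128
grip_force: 59.4
```

```bash
python3 - <<'E'
from h import *
print(move((.4842,-.0078,.15),.248+np.pi/2),sensors.get_state()['ft_torque'])
E
```

```text
(array([  0.32, -30.98,   0.09]), array([-2.6000e-01,  1.0000e-02, -1.0175e+02])) [-0.0484362   0.00429139  0.04191732]
```

>>> jog_arm(
  deltas=[
    [0,-1,0,0,0,-4],
    [0,-3,0,0,0,-11],
    [0,-5.5,0,0,0,-18],
    [0,-8,0,0,0,-26],
    [0,-11,0,0,0,-34],
    [0,-14,0,0,0,-42],
    [0,-17,0,0,0,-50],
    [0,-19.5,0,0,0,-57],
  ],
)

```text
time: 21.98
ee_pos: [0.4859, -0.1222, 0.1504]
tcp_rot: [-2.722, -1.562, 0.004]
contact_force: [-0.4, -0.4, -3.3]
opening: 0.0126
grip_force: 59.4
```

```bash
python3 - <<'E'
from h import *
print(move((.4842,-.0078,.15),.248+np.pi/2),sensors.get_state()['ee_pos'])
E
```

```text
(array([ 9.79, -5.91,  0.05]), array([-2.10e-01, -4.00e-02, -4.45e+01])) [ 0.48589498 -0.12215274  0.15037743]
```

>>> jog_arm(
  deltas=[
    [1.5,-1,0,0,0,-8],
    [4,-2.5,0,0,0,-16],
    [6.5,-4,0,0,0,-24],
    [8.5,-5,0,0,0,-32],
    [9.8,-5.9,0,0,0,-39],
    [9.8,-5.9,0,0,0,-43],
    [9.8,-5.9,0,0,0,-44.5],
    [9.8,-5.9,0,0,0,-44.5],
  ],
)

```text
time: 22.98
ee_pos: [0.4857, -0.0093, 0.1514]
tcp_rot: [-1.935, -2.473, 0.002]
contact_force: [0.5, -0.4, -2.5]
opening: 0.0128
grip_force: 59.4
```

>>> jog_arm(
  deltas=[
    [0,0,1,0,0,0],
    [0,0,3,0,0,0],
    [0,0,5,0,0,0],
    [0,0,6,0,0,0],
    [0,0,6,0,0,0],
    [0,0,6,0,0,0],
  ],
)

```text
time: 23.72
ee_pos: [0.487, -0.0094, 0.0929]
tcp_rot: [1.935, 2.474, 0.001]
contact_force: [-0.3, -0.1, -2.8]
opening: 0.013
grip_force: 59.3
```

```bash
python3 shot.py w10; python3 - <<'E'
from h import *
print(move((.4842,-.0078,.04),.248+np.pi/2))
a=cv2.imread('pics/w10.png'); cv2.imwrite('pics/w10x.png',cv2.convertScaleAbs(cv2.resize(a,(800,600),interpolation=cv2.INTER_CUBIC),alpha=1.4))
E
```

```text
[ 0.48721591 -0.00934944  0.09316048]
(array([ 0.23, -0.26,  5.32]), array([ 0.09,  0.03, -0.26]))
```

View pics/w10x.png

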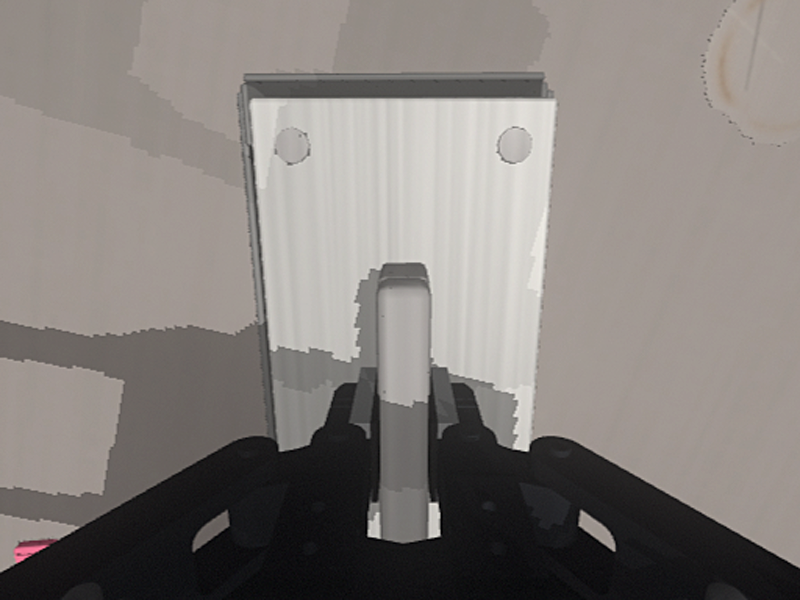

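The plate hangs straight in the grip; its far corners are at (250,98) and (555,98). I'll check its offset and level.

```bash
cat > m10.py <<'E'
from h import *
import pickle,sys
c=pickle.load(open('w10.pkl','rb'));k=.64;v=(.4842,-.0078,.248);M=R.from_euler('z',.248).as_matrix()
s=sensors.get_state();z=s['ee_pos'][2]-.0122+.004;T=R.from_rotvec(s['tcp_rot']).as_matrix()
P=[onz(c,np.array(p)*k,z) for p in[(250,98),(555,98)]]
print('tool mm',[(T.T@(p-s['ee_pos'])*1000).round(1) for p in P],'tray mm',[(M.T@(p-[v[0],v[1],0])*1000).round(1) for p in P])
print('width depth: sep',np.linalg.norm(P[0]-P[1]))
# tray visible: end-wall top outer edge z=.039, y=+100
for p in [(244,74),(545,74)]: print((M.T@(onz(c,np.array(p)*k,.039)-[v[0],v[1],0])*1000).round(1))
E
python3 m10.py
```

```text
tool mm [array([ 87.6, -43. ,   8.1]), array([87.6, 42.7,  8.2])] tray mm [array([-40.1,  85.5,  85. ]), array([45.7, 85.1, 85. ])]
width depth: sep 0.08574323312710008
[-54.5  98.9  39. ]
[54.6 98.4 39. ]
```

>>> jog_arm(
  deltas=[
    [0.1,-0.15,1,0,0,0],
    [0.15,-0.25,2,0,0,0],
    [0.15,-0.25,3,0,0,0],
    [0.15,-0.25,3.2,0,0,0],
    [0.15,-0.25,3.2,0,0,0],
    [0.15,-0.25,3.2,0,0,0],
    [0.15,-0.25,3.2,0,0,0],
    [0.15,-0.25,3.2,0,0,0],
  ],
)

```text
time: 24.78
ee_pos: [0.4838, -0.0084, 0.0606]
tcp_rot: [1.935, 2.474, 0.0]
contact_force: [-0.6, 0.9, -4.4]
opening: 0.0128
grip_force: 59.3
```

```bash
python3 shot.py w11; python3 - <<'E'
from h import *
print(move((.4842,-.0088,.04),.248+np.pi/2))
E
```

```text
[ 0.48372161 -0.00839339  0.06049652]
(array([-0.05,  0.04,  2.05]), array([ 0.02,  0.01, -0.25]))
```

Good. Lower into the lead-in, then onto the ledges (expected seated TCP z ≈ 0.034).

>>> jog_arm(
  deltas=[
    [0,0,0.6,0,0,-0.2],
    [0,0,1.2,0,0,-0.2],
    [0,0,1.7,0,0,-0.2],
    [0,0,2.1,0,0,-0.2],
    [0,0,2.1,0,0,-0.2],
  ],
)

```text
time: 25.45
ee_pos: [0.4831, -0.0083, 0.0387]
tcp_rot: [-1.93, -2.477, 0.001]
contact_force: [0.0, -0.1, -3.4]
opening: 0.0126
grip_force: 59.4
```

>>> jog_arm(
  deltas=[
    [0,0,0.2,0,0,0],
    [0,0,0.4,0,0,0],
    [0,0,0.5,0,0,0],
    [0,0,0.5,0,0,0],
  ],
)

```text
time: 25.95
ee_pos: [0.4836, -0.0084, 0.0344]
tcp_rot: [1.931, 2.478, 0.0]
contact_force: [-1.4, 0.1, -2.6]
opening: 0.0127
grip_force: 59.5
```

>>> jog_arm(
  deltas=[
    [0,0,0.1,0,0,0],
    [0,0,0.1,0,0,0],
    [0,0,0.1,0,0,0],
  ],
)

```text
time: 26.32
ee_pos: [0.4837, -0.0084, 0.0344]
tcp_rot: [-1.931, -2.478, 0.0]
contact_force: [-5.0, -0.1, 7.2]
opening: 0.0128
grip_force: 60.8
```

Seated with contact. Release and rise.

>>> jog_arm(
  deltas=[
    [0,0,0,0,0,0],
    [0,0,0,0,0,0],
    [0,0,-0.5,0,0,0],
    [0,0,-3,0,0,0],
    [0,0,-7,0,0,0],
    [0,0,-12,0,0,0],
    [0,0,-17,0,0,0],
    [0,0,-20,0,0,0],
  ],
  fingers=0.1,
)

```text
time: 27.32
ee_pos: [0.4848, -0.0085, 0.2369]
tcp_rot: [1.928, 2.475, 0.004]
contact_force: [0.8, 0.3, -0.6]
opening: 0.0385
grip_force: 0.0
```

>>> jog_arm(
  deltas=[
    [-3,0,-2,0,0,0],
    [-6,0,-4,0,0,0],
    [-6,0,-4,0,0,0],
    [-6,0,-4,0,0,0],
  ],
)

```text
time: 27.82
ee_pos: [0.4977, -0.0661, 0.2727]
tcp_rot: [-1.931, -2.477, 0.0]
contact_force: [-0.4, -0.2, -0.8]
opening: 0.0385
grip_force: 0.0
```

```bash
python3 shot.py w12; python3 - <<'E'
from h import *
import pickle
c=pickle.load(open('w12.pkl','rb'));g=cv2.cvtColor(cv2.imread('pics/w12.png'),cv2.COLOR_BGR2GRAY)
v=(.4842,-.0078,.248);M=R.from_euler('z',.248).as_matrix()
q=proj(c,M@[.025,0,.026]+[v[0],v[1],0]);print(q,g[int(q[1]),int(q[0])])
n,l=cv2.connectedComponents((g>110).astype(np.uint8));i=l[int(q[1]),int(q[0])];cs,_=cv2.findContours((l==i).astype(np.uint8),0,2)
P=np.array([(M.T@(onz(c,p[0],.026)-[v[0],v[1],0]))[:2]*1000 for p in max(cs,key=cv2.contourArea)],np.float32);print(cv2.minAreaRect(P))
a=cv2.imread('pics/w12.png');cv2.imwrite('pics/w12x.png',cv2.convertScaleAbs(a,alpha=1.4))
E
```

```text
[ 0.49741611 -0.06585519  0.27223445]
[279.91644717 113.05935944] 158
((0.47631072998046875, 1.2817916870117188), (89.04027557373047, 173.2136993408203), 0.16268739104270935)
```

View pics/w12x.png

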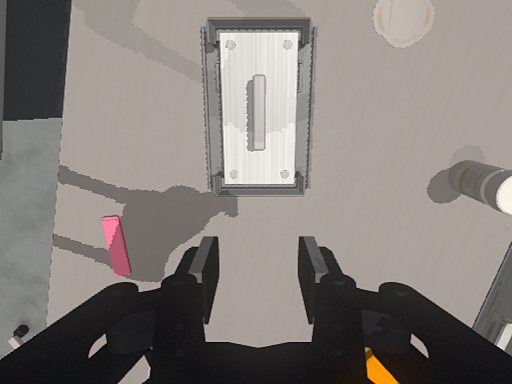

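The plate lies seated between the raised ends, at pixels (220–298, 30–186). The measured offset is (0.5, 1.3) mm with a 0.2° turn, and its apparent size matches the ledge height. Handing in.

```bash
python3 -c "
from plant import ticket; print(ticket.finish_job())"
```

```text
the job is handed in; nothing more can be done
None
```

The tray is packed and handed in at about 28 s of the 72 s: dish in its rim, pack between its stops, and the hold-down plate flat on the ledges, about 1.4 mm off centre by my last picture; the hand-in gave no verdict.

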